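# Snap the cover grille into the dust extractor's filter drawer

### The arm

A 7-joint arm with a two-finger parallel gripper is mounted at the origin on the work surface. World frame = base frame: x ahead of the robot, y to its left, z up, the work surface at z = 0. Lengths are in m, angles in rad, forces in N, time in s.
With the tool pointing down it reaches from about 0.425 to 0.875 m from the base axis. Payload 4.7 kg.
Tool frame: the origin (TCP) lies at the very end of the fingers, on their centre line; the grasp point (between the pads) lies 19 mm behind it; x points along the fingers, y is the direction in which the jaws open and shut, and the axes are right-handed (so a half turn about x gives the same grasp; the last joint's range is limited). The gripper opens to 87 mm and grips with 3 to 60 N. Pads are 19 mm wide; open, the fingers measure 117 mm over their backs; the gripper's body (75 mm by 190 mm) begins 51 mm behind the grasp point.
Start: joints at [1.248, 0.321, -0.07, 1.45, 0.023, 1.371, -0.057], TCP at [0.215, -0.614, 0.223] pointing down, gripper open.
Joint ranges: [-2.86, 2.86], [-0.3, 2.09], [-1.38, 1.24], [0.06, 2.45], [-1.56, 4.7], [0.09, 2.05], [-2.69, 2.69]. Speed limits (rad/s): [2.57, 2.57, 3.14, 3.14, 3.14, 3.14, 3.14].

### API

Orientations are given as a rotation vector (axis times angle).
In Python, from bench import ctrl gives the robot as it stands.
- The arm moves only by the tool step_arm, never from a script. Its argument "increments" is one flat list of numbers, 6 for each row, row after row: the shift along the tool's x, y, z in cm, then the turn, a rotation vector about the tool's x, y, z in rad. In form: [tx, ty, tz, ax, ay, az, tx, ty, tz, ax, ay, az, ...]. A call has 1 to 12 rows; each row shifts and turns the commanded pose from where the row before left it, along the tool's axes as they then stand; what a row does not reach is not made up. A row lasts 1/8 s, in which the tool goes at most 62.5 mm and 10.7 degrees, less where a joint would pass 70% of its speed; a pose out of reach is approached as far as the arm can. A call with a gripper value outside its range is refused whole. "fingers" is the opening in per cent of the stroke, from 0 (shut) to 100 (fully open), set as the call begins (left out, the last holds). The fingers move at their own pace and stop on an object; "force" is the grip in N (left out, the last holds). Time passes only in rows, so rows that do not move let the fingers close. It gives the time, the measured TCP pose, the force and the opening at its end, in the units of the state.
- ctrl.get_state(): the state, without advancing time (a new reading comes with each control period).
- ctrl.get_image(name): name is "side" or "top" or "wrist"; returns the picture (480x640x3 uint8, red, green, blue); there is no depth.
- ctrl.camera_params(name): a dict with "vertical_fov" (degrees; the focal length in pixels is half the picture's height over the tangent of half this angle, whatever the lens; pixels are square), "cx", "cy" (the principal point, pixels), "R" (3x3) and "t" (3): a world point X has camera coordinates R X + t. Camera axes: x right, y down, z forward; pixel columns grow to the right and rows downward; lengths in m; the calibration is good to about 2 mm. A picture is of the moment at which its call begins: read the wrist's pose just before it. camera_params takes no time and is no camera call; for the wrist camera it gives the pose at the moment of the call.
- ctrl.close_job(): hands the job in, once; it reports no verdict.
Trained networks look in the newest picture that a camera, given by its name, has taken for a name from the list of things; names that differ only in an ending like _2 or _b are one class to them, and where a whole thing is asked for, a point or a joint stands for the part that bears it (a point fixed in the world has none). Each returns a list of dicts, best first, with "score" (0 to 1); they miss things now and then, are a little off and sometimes report something else, mostly with a low value. They report only what shows in the picture. A call takes as long as a camera call. They do not tell look-alikes from the thing itself.
- ctrl.search_frame(camera, name): "xyz" ([x, y, z] in m, in the coordinates of the camera as it stood for that picture, good to about 4 mm: the middle of the surface that is visible of it).
- ctrl.silhouettes(camera, name): "pixels" (480x640 bool, what is visible of it).
- ctrl.spot_point(camera, name): "xyz" ([x, y, z] in m, in the coordinates of the camera as it stood for that picture, good to about 4 mm: a listed point, or the origin of a listed thing).
The state is a dict: "time": time; "joint_positions": joint angles; "qd": joint speeds; "joint_torque": joint torques, N m; "position": TCP position; "tool_rot": TCP orientation; "ft_force": force on the tool from outside, world axes, zero at the start; "torque": the same for the moment, N m; "grip_width": opening from 0.0 (shut) to 1.0 (fully open).
Only numpy, scipy, OpenCV 4.12 (cv2) and the standard library are available. Lean on these libraries where they do the work, as an engineer would, in place of code of your own. Each camera call takes 0.05 s, during which the arm holds its last target.

### The job

Pull the dust extractor's filter drawer right out by its handle, set the blue cover grille down over the four white snap studs of the filter cassette inside, feeling for them if need be, and press it home until all four have clicked through and it sits flat. Work evenly, so that the grille is neither racked nor forced. Leave the drawer out for me to check, and do not disturb the other things on the bench or on the extractor.

Things in the scene. Friction and masses are not known exactly. Their poses are not given: they have to be found in the camera images.
- extractor: Bench dust extractor, a light grey casing 300 long, 260 wide, 125 high, fixed to the bench, with a dark round motor head (diameter 144, another 92 high) on its rear half and a filter drawer in its front. Origin: on the bench under the middle of the casing's front face; +x runs into the casing, away from the drawer's handle; z up.
- drawer (a joint): How far the filter drawer is pulled out, in m: 0 shut, 0.185 at its stop (0.165 or more counts as right out). It slides along the extractor's -x, needs about 3 N and stays where it is left. The drawer is an open aluminium tray, 192 by 172 inside, behind a dark front 206 wide and 14 thick; the front's top is 117 above the bench, the tray's walls reach 98.
- drawer_handle (a point): Middle of the drawer's steel bar handle: a straight level bar 10 thick and 100 long, parallel to the drawer front, its centre line 48 in front of the front's face and 85 above the bench; free below and above. Axes as the extractor's.
- drawer_bay (a point): Middle of the tray, at seat height (70 above the bench), 158 behind the bar; moves with the drawer, axes as the extractor's. In the tray lies a filter cassette, a black frame round metal mesh with four white snap studs at (+-50, +-54) in x, y about its own middle. It lies square but up to 8 off the tray's middle in x and in y, wedged by its seal (12 N to shift it), and is not tracked: find the studs by feel or eye.
- grille: Blue plastic cover grille, about 100 g: a plate 130 (x) by 140 (y), 4 thick, with four round holes of 11 at (+-50, +-54) and dark air slots, and an upright lifting fin in its middle, 60 long (x), 12 thick (y), reaching 32 above the underside. It lies flat on the bench, fin up. Origin: middle of the underside; z up. It fits the studs either way round.
- hole0 (a point): Centre of hole 0 of the grille at its underside, (-50, -54) in the grille's x, y. A stud: collar 24 wide up to the seat, on it a shaft 7.5 wide and a nose that tapers over the last 7 to a tip 2.4 wide, 20 above the seat; on the shaft's two y sides a sprung round barb reaches 7 from the axis, widest 7.6 above the seat. On the tips the grille's underside is 20 above the seat; let down over the noses it rests on the barbs at 10.5.
- hole1 (a point): Centre of hole 1 of the grille at its underside, (-50, +54) in the grille's x, y. To click through, each stud takes about 7 N: some 14 N for a pair pressed midway between the two, 28 N for all four at once; the grille then drops onto the seat. A like pull frees it again, so a hard push at one corner can lift the far one.
- hole2 (a point): Centre of hole 2 of the grille at its underside, (+50, -54) in the grille's x, y.
- hole3 (a point): Centre of hole 3 of the grille at its underside, (+50, +54) in the grille's x, y.
- articulator: Bystander: brass articulator, 100 by 70, 100 high, standing on the bench. Origin: middle of its underside.
- wheel: Bystander: green carborundum grinding wheel, diameter 70, 12 thick, lying flat. Origin: middle of its underside.
- file: Bystander: steel file with beech handle, 240 long (x), lying on the bench. Origin: near its middle, at the underside.
- dappen: Bystander: frosted glass dappen dish, diameter 38, 24 high, standing on top of the extractor's casing near the front. Origin: middle of its underside.
- spare_plate: Bystander: white plaster mounting plate, diameter 60, 16 thick, lying flat on top of the extractor's casing near the front. Origin: middle of its underside.
Not all that is in view belongs to the job. Several things look just like the grille: the one meant starts farthest to the robot's left.

How it is judged:
On the way, in this order (a step that is already met when the one before it is completed fails the run):
1. the filter drawer is pulled right out (at least 165 mm) (value of joint drawer above 0.165 m), for 0.2 s.
2. the grille is down on its seat at all four studs, each clicked through (z of each of hole0, hole1, hole2, hole3 in the frame of drawer_bay below 0.0018 m and horizontal distance between grille and drawer_bay below 0.015 m and angle between grille's own z axis and vertical below 0.03 rad), for 0.2 s.
At the end, for the whole second after the job is handed in: The grille sits home over the four studs: its underside within 1.8 mm of the seat height at every hole (below the barbs), its middle within 15 mm of the tray's middle, level to 0.03 rad, released and at rest; the drawer is still out by at least 130 mm (all of step 2 and value of joint drawer above 0.13 m and linear speed of grille below 0.01 m/s and angular speed of grille below 0.1 rad/s); the robot touches nothing.
It fails at once if the grille is racked: tilted more than 0.2 rad (11 degrees) while on the studs (distance between grille and drawer_bay below 0.03 m and angle between grille's own z axis and vertical above 0.2 rad).
It fails at once if the grille is forced: it presses on the drawer, the cassette and its studs with more than 80 N in all (contact force between grille and extractor above 80 N).
It fails at once if the glass dappen dish is knocked: moved more than 20 mm or tipped (distance of dappen from where it was at the start of the episode above 0.02 m or angle between dappen's own z axis and vertical above 0.3 rad).
It fails at once if another bystander is disturbed: moved more than 30 mm (distance of any of articulator, wheel, file, spare_plate from where it was at the start of the episode above 0.03 m).
It also fails if it takes over 72 s, if anything falls off the work surface, if the arm or the gripper's body presses on something with over 40 N, if the wrist force passes 120 N, or if a joint passes its speed limit or range.

## Working session

There is one attempt and no reset: what is moved stays moved. The work goes in short steps, Python scripts to look and compute and a tool call to move; the robot and the scene stay as the last step left them, time stands still between calls to the robot, and variables do not carry over. Pictures are saved under pics/ and viewed, and the job is handed in when it is done.

Besides the shell and the picture viewer there is one more tool, called after "Request:" in YAML: its name, and indented under it one key for each argument. step_arm: Moves the arm, as the interface text tells. Its arguments: {"type":"object","properties":{"increments":{"type":"array","items":{"type":"number"}},"fingers":{"type":"number"},"force":{"type":"number"}},"required":["increments"]}

```bash
ls; mkdir -p pics
cat > h.py <<'E'
import numpy as np, cv2
from bench import ctrl
from scipy.spatial.transform import Rotation as R
def save(cam,fn,crop=None,scale=1):
    im=ctrl.get_image(cam)
    o=im[:,:,::-1]
    if crop: o=o[crop[1]:crop[3],crop[0]:crop[2]]
    if scale!=1:o=cv2.resize(o,None,fx=scale,fy=scale,interpolation=cv2.INTER_CUBIC)
    cv2.imwrite(fn,o); return im
def K(cam):
    p=ctrl.camera_params(cam); f=240/np.tan(np.radians(p['vertical_fov'])/2)
    return p,f,np.array(p['R']),np.array(p['t'])
def c2w(cam,x):
    p,f,r,t=K(cam); return r.T@(np.array(x)-t)
def pix(cam,X):
    p,f,r,t=K(cam); c=r@np.array(X)+t; return np.array([p['cx']+f*c[0]/c[2],p['cy']+f*c[1]/c[2]])
def ray(cam,uv,z):
    p,f,r,t=K(cam); d=r.T@np.array([(uv[0]-p['cx'])/f,(uv[1]-p['cy'])/f,1]); o=-r.T@t
    return o+d*(z-o[2])/d[2]
def st():
    s=ctrl.get_state(); print(round(s['time'],2),np.round(s['position'],4),np.round(R.from_rotvec(s['tool_rot']).as_matrix(),3).tolist(),np.round(s['ft_force'],1),s['grip_width'],np.round(s['joint_positions'],2)); return s
E
python3 - <<'E'
from h import *
st()
save('top','pics/top0.png');save('side','pics/side0.png')
for n in ['grille','drawer_handle','drawer_bay','extractor','dappen','spare_plate','file','wheel','articulator']:
    for c in ['top']:
        for r in ctrl.spot_point(c,n)[:4]:
            X=c2w(c,r['xyz']); print(n,c,round(r['score'],2),np.round(X,3),np.round(pix(c,X)))
for c in ['top','side']: p=K(c); print(c,p[0])
E
```

```text
pics
0.0 [ 0.2146 -0.613   0.2215] [[-0.001, 0.33, -0.944], [0.002, -0.944, -0.33], [-1.0, -0.002, 0.0]] [-0.3 -0.4  0.3] 1.0012170306197423 [ 1.25  0.32 -0.07  1.45  0.02  1.37 -0.06]
grille top 0.86 [ 0.468 -0.338 -0.003] [422. 261.]
grille top 0.64 [ 0.241 -0.417 -0.004] [455. 337.]
grille top 0.18 [ 0.502 -0.403 -0.002] [443. 249.]
drawer_handle top 0.81 [0.639 0.004 0.082] [308. 202.]
drawer_handle top 0.48 [0.768 0.095 0.124] [276. 156.]
drawer_bay top 0.6 [ 0.431 -0.274 -0.002] [402. 274.]
drawer_bay top 0.4 [ 0.78  -0.047  0.126] [324. 151.]
extractor top 0.65 [ 0.699  0.007 -0.003] [307. 191.]
dappen top 0.61 [ 0.776 -0.05   0.129] [326. 151.]
dappen top 0.3 [ 0.468 -0.339 -0.002] [423. 261.]
dappen top 0.29 [ 0.701  0.007 -0.   ] [307. 191.]
spare_plate top 0.9 [0.768 0.096 0.125] [275. 156.]
file top 0.67 [ 0.628 -0.423 -0.001] [446. 210.]
wheel top 0.83 [0.64  0.432 0.001] [170. 213.]
articulator top 0.68 [ 0.448  0.343 -0.004] [198. 274.]
top {'vertical_fov': 55.95002743060849, 'cx': 318.95695177899916, 'cy': 238.23198756430077, 'R': array([[-0.02903102, -0.99956337,  0.00550105],
       [-0.97804709,  0.02726913, -0.20659208],
       [ 0.20635187, -0.01137787, -0.9784117 ]]), 't': array([-0.00936621,  0.53602566,  1.27308833])}
side {'vertical_fov': 46.975706519927584, 'cx': 319.6686406561976, 'cy': 238.3520482766566, 'R': array([[ 0.99426491, -0.10653402,  0.00936964],
       [-0.07079846, -0.7213436 , -0.68894919],
       [ 0.08015526,  0.68433465, -0.72474907]]), 't': array([-0.51543117,  0.10356418,  1.23845992])}
```

View pics/top0.png

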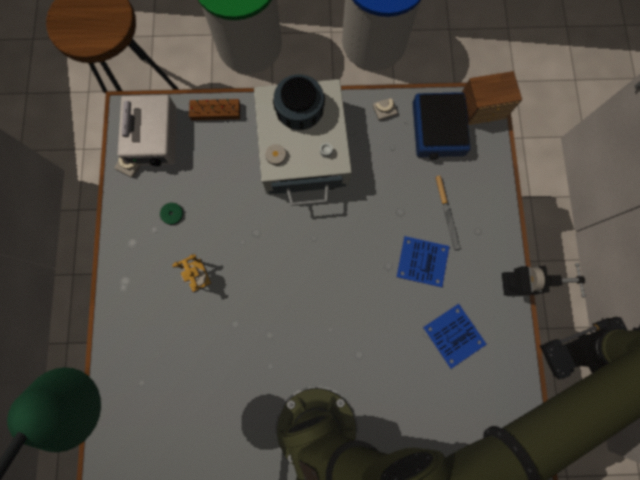

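View pics/side0.png

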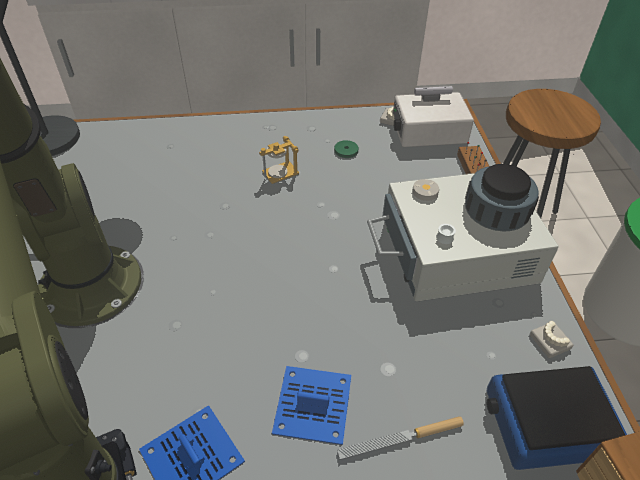

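Two things look like the grille: top pixels (422,261), at y≈-0.34, and (455,337), at y≈-0.42. The base is at about (316,420), with its left toward image left, so the grille meant is the one at (422,261). I'll confirm it in an enlarged crop and refine the extractor's pose.

```bash
cat >> h.py <<'E'
def Rdown(yaw):  # tool x down, tool y at world yaw
    y=np.array([np.cos(yaw),np.sin(yaw),0]);x=np.array([0,0,-1.]);return np.stack([x,y,np.cross(x,y)],1)
def plan(pos,Rt,n,start=None):
    s=ctrl.get_state() if start is None else None
    p0,R0=(np.array(s['position']),R.from_rotvec(s['tool_rot']).as_matrix()) if start is None else start
    rv=R.from_matrix(R0.T@Rt).as_rotvec(); out=[];p=p0.copy();Rc=R0
    for i in range(n):
        d=(np.array(pos)-p)/(n-i)
        row=np.r_[np.round(Rc.T@d*100,2),np.round(rv/n,4)]
        out.append(row.tolist()); p=p+Rc@row[:3]/100; Rc=Rc@R.from_rotvec(row[3:]).as_matrix()
    print('dist',np.linalg.norm(np.array(pos)-p0),'rot',np.degrees(np.linalg.norm(rv)))
    print([round(float(v),4) for r in out for v in r]); print('end',np.round(p,4)); return p,Rc
E
python3 - <<'E'
from h import *
im=save('top','pics/topg.png',(380,210,500,380),4)
im2=ctrl.get_image('top'); o=im2[130:230,240:370,::-1]; cv2.imwrite('pics/tope.png',cv2.resize(o,None,fx=6,fy=6,interpolation=cv2.INTER_CUBIC))
save('side','pics/wr.png'); save('wrist','pics/wr.png')
for cam in ['top','side']:
    for n in ['grille','hole0','hole1','hole2','hole3','drawer_handle','extractor']:
        for r in ctrl.spot_point(cam,n)[:3]:
            X=c2w(cam,r['xyz']); print(cam,n,round(r['score'],2),np.round(X,3))
E
```

```text
top grille 0.91 [ 0.468 -0.337 -0.002]
top grille 0.6 [ 0.244 -0.417 -0.   ]
top grille 0.47 [ 0.778 -0.047  0.126]
top hole0 0.93 [ 0.531 -0.299  0.004]
top hole0 0.9 [ 0.226 -0.486 -0.008]
top hole0 0.87 [ 0.405 -0.377 -0.002]
top hole1 0.93 [ 0.531 -0.299  0.004]
top hole1 0.9 [ 0.226 -0.486 -0.008]
top hole1 0.87 [ 0.405 -0.377 -0.002]
top hole2 0.93 [ 0.531 -0.299  0.004]
top hole2 0.9 [ 0.226 -0.486 -0.008]
top hole2 0.87 [ 0.405 -0.377 -0.002]
top hole3 0.93 [ 0.531 -0.299  0.004]
top hole3 0.9 [ 0.226 -0.486 -0.008]
top hole3 0.87 [ 0.405 -0.377 -0.002]
top drawer_handle 0.96 [0.639 0.    0.084]
top extractor 0.79 [ 0.702  0.008 -0.003]
top extractor 0.48 [ 0.446  0.344 -0.005]
side grille 0.86 [ 0.47  -0.338  0.   ]
side grille 0.73 [ 0.247 -0.413 -0.002]
side hole0 0.86 [ 0.176 -0.394  0.003]
side hole0 0.81 [ 0.402 -0.373 -0.003]
side hole0 0.74 [ 0.435 -0.272  0.001]
side hole1 0.86 [ 0.176 -0.394  0.003]
side hole1 0.81 [ 0.402 -0.373 -0.003]
side hole1 0.74 [ 0.435 -0.272  0.001]
side hole2 0.86 [ 0.176 -0.394  0.003]
side hole2 0.81 [ 0.402 -0.373 -0.003]
side hole2 0.74 [ 0.435 -0.272  0.001]
side hole3 0.86 [ 0.176 -0.394  0.003]
side hole3 0.81 [ 0.402 -0.373 -0.003]
side hole3 0.74 [ 0.435 -0.272  0.001]
side drawer_handle 0.7 [0.639 0.432 0.001]
side drawer_handle 0.57 [0.645 0.006 0.085]
side extractor 0.9 [0.706 0.01  0.   ]
```

View pics/topg.png

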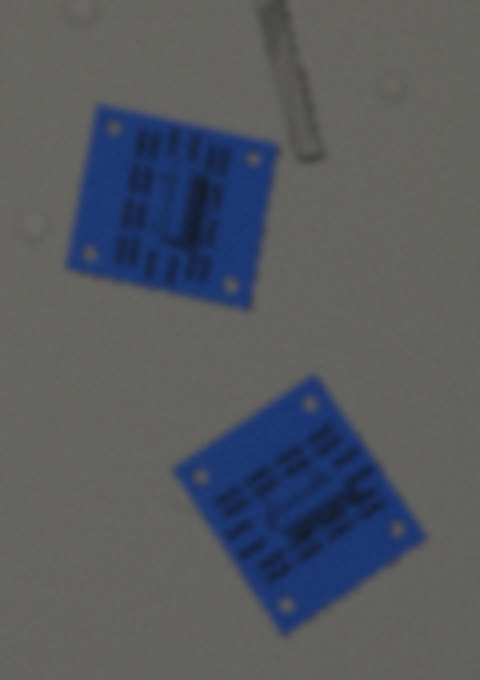

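View pics/tope.png

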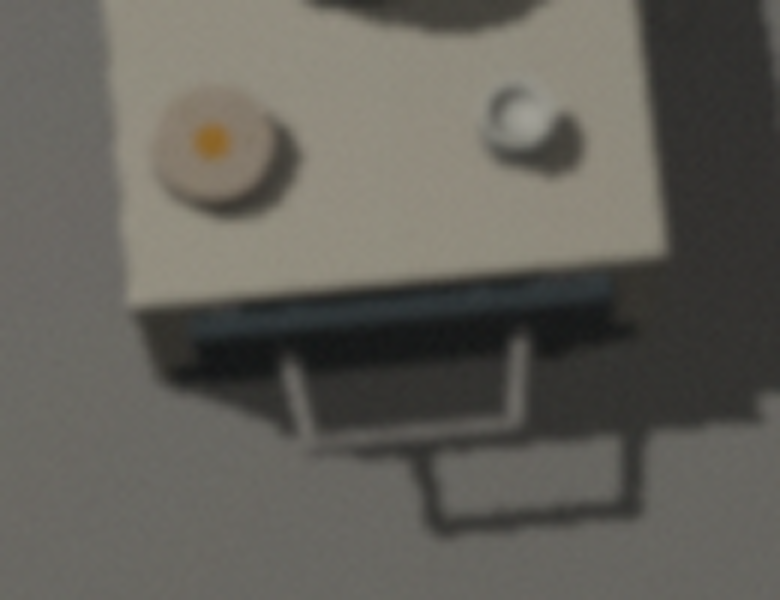

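View pics/wr.png

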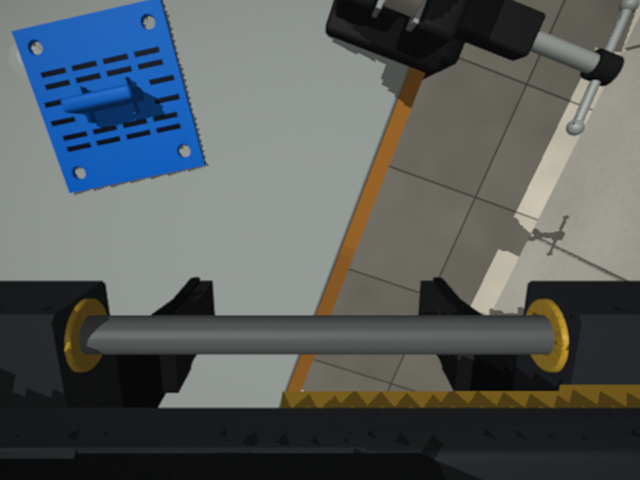

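Run:
```python
from h import *
c=lambda x,y:(240+(x+.5)/6-.5,130+(y+.5)/6-.5)
a=ray('top',c(128,306),.125);b=ray('top',c(668,257),.125);print(a,b,np.linalg.norm(a-b),(a+b)/2,np.degrees(np.arctan2(a[0]-b[0],b[1]-a[1])))
d=a-b;print('yaw of y axis', np.degrees(np.arctan2(d[1],d[0]))-90)
a=ray('top',c(308,441),.085);b=ray('top',c(519,424),.085);d=a-b;print(a,b,np.linalg.norm(d),(a+b)/2,np.degrees(np.arctan2(d[1],d[0]))-90)
g=lambda x,y:(380+(x+.5)/4-.5,210+(y+.5)/4-.5)
P=[ray('top',g(*q),.004) for q in [(114,129),(254,158),(232,285),(90,253)]]
P=np.array(P);print(P.round(4),P.mean(0))
for i in range(4):
    e=P[(i+1)%4]-P[i];print(np.linalg.norm(e),np.degrees(np.arctan2(e[1],e[0])))
```

```text
[0.69407676 0.13724729 0.125     ] [ 0.71173337 -0.12127569  0.125     ] 0.2591252374428959 [0.70290507 0.0079858  0.125     ] -176.09287939782732
yaw of y axis 3.9071206021726823
[0.63666433 0.05459916 0.085     ] [ 0.64246236 -0.04843765  0.085     ] 0.10319981475592296 [0.63956335 0.00308075 0.085     ] 3.2207157562706783
[[ 0.5275 -0.2974  0.004 ]
 [ 0.502  -0.4026  0.004 ]
 [ 0.4057 -0.3777  0.004 ]
 [ 0.4329 -0.2726  0.004 ]] [ 0.46704153 -0.33758995  0.004     ]
0.10823812344378213 -103.62392590414429
0.09947412801624125 165.5237485834595
0.10852717272221443 75.5111386909637
0.09784062732632258 -14.652531444818443
```

Run:
```python
from h import *
plan([.640,.0035,.20],Rdown(np.radians(3.8)),12)
```

```text
dist 0.7496671266437167 rot 74.50253286713235
[0.19, -3.68, -5.04, -0.1084, 0.0, -0.0, 0.19, -3.11, -5.41, -0.1084, 0.0, -0.0, 0.19, -2.51, -5.72, -0.1084, 0.0, -0.0, 0.19, -1.88, -5.96, -0.1084, 0.0, -0.0, 0.19, -1.22, -6.12, -0.1084, 0.0, -0.0, 0.19, -0.55, -6.22, -0.1084, 0.0, -0.0, 0.19, 0.12, -6.24, -0.1084, 0.0, -0.0, 0.18, 0.8, -6.19, -0.1084, 0.0, -0.0, 0.19, 1.46, -6.07, -0.1084, 0.0, -0.0, 0.18, 2.11, -5.88, -0.1084, 0.0, -0.0, 0.19, 2.74, -5.62, -0.1084, 0.0, -0.0, 0.18, 3.33, -5.29, -0.1084, 0.0, -0.0]
end [0.64   0.0035 0.2   ]
```

Request:
step_arm:
  increments: [0.19, -3.68, -5.04, -0.1084, 0.0, 0.0, 0.19, -3.11, -5.41, -0.1084, 0.0, 0.0, 0.19, -2.51, -5.72, -0.1084, 0.0, 0.0, 0.19, -1.88, -5.96, -0.1084, 0.0, 0.0, 0.19, -1.22, -6.12, -0.1084, 0.0, 0.0, 0.19, -0.55, -6.22, -0.1084, 0.0, 0.0, 0.19, 0.12, -6.24, -0.1084, 0.0, 0.0, 0.18, 0.8, -6.19, -0.1084, 0.0, 0.0, 0.19, 1.46, -6.07, -0.1084, 0.0, 0.0, 0.18, 2.11, -5.88, -0.1084, 0.0, 0.0, 0.19, 2.74, -5.62, -0.1084, 0.0, 0.0, 0.18, 3.33, -5.29, -0.1084, 0.0, 0.0]
  fingers: 50

```text
time: 2.95
position: [0.6411, 0.0047, 0.2003]
tool_rot: [1.158, 1.24, -1.158]
ft_force: [0.8, -0.4, 0.5]
grip_width: 0.501
```

Run:
```python
from h import *
st()
save('wrist','pics/w1.png')
for r in ctrl.spot_point('wrist','drawer_handle')[:2]:print(r['score'],c2w('wrist',r['xyz']))
plan([.640,.0035,.07],Rdown(np.radians(3.8)),5)
p=K('wrist');print(-p[2].T@p[3],p[2])
```

```text
2.95 [0.6411 0.0047 0.2003] [[0.001, 0.998, 0.069], [-0.001, 0.069, -0.998], [-1.0, 0.001, 0.001]] [ 0.8 -0.4  0.5] 0.5009387502257623 [ 0.46  0.38 -0.67  1.49  0.24  1.35 -0.15]
0.73 [0.64418244 0.01153963 0.08434123]
dist 0.12971245778542767 rot 0.8489139036936041
[2.59, -0.05, 0.21, 0.0026, -0.0014, -0.0002, 2.58, -0.05, 0.21, 0.0026, -0.0014, -0.0002, 2.59, -0.04, 0.2, 0.0026, -0.0014, -0.0002, 2.58, -0.04, 0.2, 0.0026, -0.0014, -0.0002, 2.59, -0.05, 0.19, 0.0026, -0.0014, -0.0002]
end [0.64   0.0035 0.07  ]
[0.63676632 0.08207102 0.36182958] [[ 0.99692154  0.07839462  0.00131178]
 [ 0.07552189 -0.96461678  0.25260822]
 [ 0.02106849 -0.25173151 -0.96756776]]
```

View pics/w1.png

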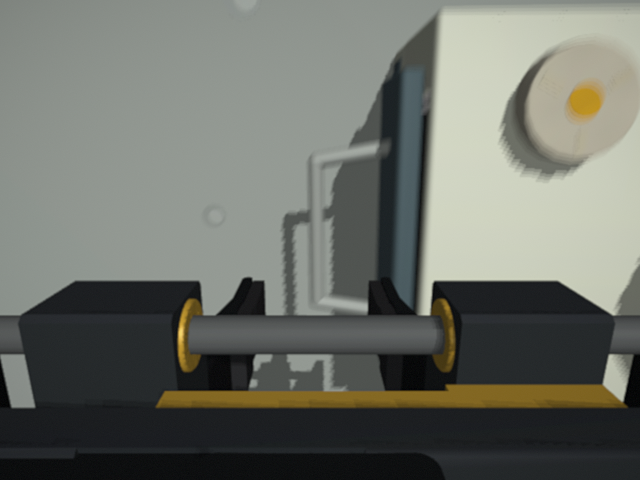

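The wrist picture shows the bar between (316,155) and (316,303), with the drawer front at u≈385–425, and the fingers straddle it. I'll check the bar's x in numbers before going down.

Run:
```python
from h import *
for q in [(316,155),(318,303)]: print(ray('wrist',q,.09))
```

```text
[0.63816233 0.06786347 0.09      ]
[ 0.64765729 -0.03485202  0.09      ]
```

Request:
step_arm:
  increments: [2.6, 0.02, 0.1, 0, 0, 0, 2.6, 0.02, 0, 0, 0, 0, 2.6, 0.02, 0, 0, 0, 0, 2.6, 0.02, 0, 0, 0, 0, 2.6, 0.02, 0, 0, 0, 0, 0, 0, 0, 0, 0, 0]
  fingers: 50

```text
time: 3.8
position: [0.6391, 0.0016, 0.0679]
tool_rot: [1.158, 1.243, -1.164]
ft_force: [-0.6, -0.2, -0.1]
grip_width: 0.499
```

Request:
step_arm:
  increments: [0, 0, 0, 0, 0, 0, 0, 0, 0, 0, 0, 0, 0, 0, 0, 0, 0, 0, 0, 0, 0, 0, 0, 0]
  fingers: 0
  force: 30

```text
time: 4.3
position: [0.6409, 0.0025, 0.0705]
tool_rot: [1.16, 1.24, -1.16]
ft_force: [-4.0, 0.0, 2.5]
grip_width: 0.133
```

Request:
step_arm:
  increments: [0, -0.8, 0, 0, 0, 0, 0, -1.6, 0, 0, 0, 0, 0, -1.9, 0, 0, 0, 0, 0, -1.9, 0, 0, 0, 0, 0, -1.9, 0, 0, 0, 0, 0, -1.9, 0, 0, 0, 0, 0, -1.9, 0, 0, 0, 0, 0, -1.9, 0, 0, 0, 0, 0, -1.9, 0, 0, 0, 0, 0, -1.6, 0, 0, 0, 0, 0, -0.8, 0, 0, 0, 0, 0, 0, 0, 0, 0, 0]

```text
time: 5.8
position: [0.4594, -0.011, 0.0703]
tool_rot: [1.158, 1.239, -1.163]
ft_force: [-2.9, -5.9, 5.1]
grip_width: 0.105
```

Request:
step_arm:
  increments: [0, 0, 0, 0, 0, 0, 0, 0, 0, 0, 0, 0, -4, 0, 0, 0, 0, 0, -5, 0, 0, 0, 0, 0, -5, 0, 0, 0, 0, 0, -4, 0, 0, 0, 0, 0, 0, 0, 0, 0, 0, 0]
  fingers: 48

```text
time: 6.68
position: [0.4625, -0.0086, 0.253]
tool_rot: [1.161, 1.236, -1.155]
ft_force: [-0.8, -0.1, 0.1]
grip_width: 0.477
```

Run:
```python
from h import *
st()
save('top','pics/top2.png',(230,130,390,290),4);save('side','pics/side2.png',(330,150,530,300),4)
for cam in ['top','side']:
    for n in ['drawer_bay','drawer_handle','extractor']:
        for r in ctrl.spot_point(cam,n)[:2]:
            X=c2w(cam,r['xyz']); print(cam,n,round(r['score'],2),np.round(X,4))
```

```text
6.67 [ 0.4625 -0.0086  0.253 ] [[0.006, 0.998, 0.068], [-0.0, 0.068, -0.998], [-1.0, 0.006, 0.001]] [-0.8 -0.1  0.1] 0.47732730107407206 [ 0.7  -0.09 -0.68  1.83 -0.06  1.38  0.09]
top extractor 0.6 [ 0.7011  0.0079 -0.0029]
top extractor 0.29 [ 0.4501  0.3442 -0.0027]
side drawer_bay 0.9 [0.6186 0.005  0.0721]
side drawer_handle 0.63 [ 0.4664 -0.0116  0.0845]
side extractor 0.66 [0.7053 0.011  0.0019]
```

View pics/top2.png

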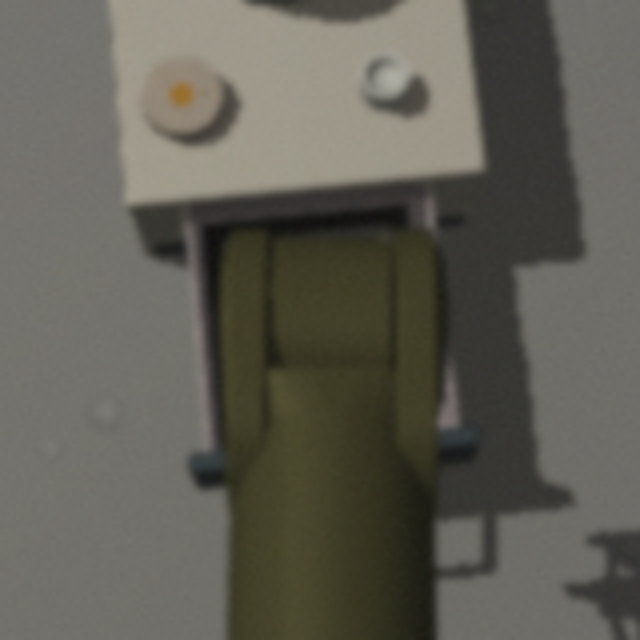

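View pics/side2.png

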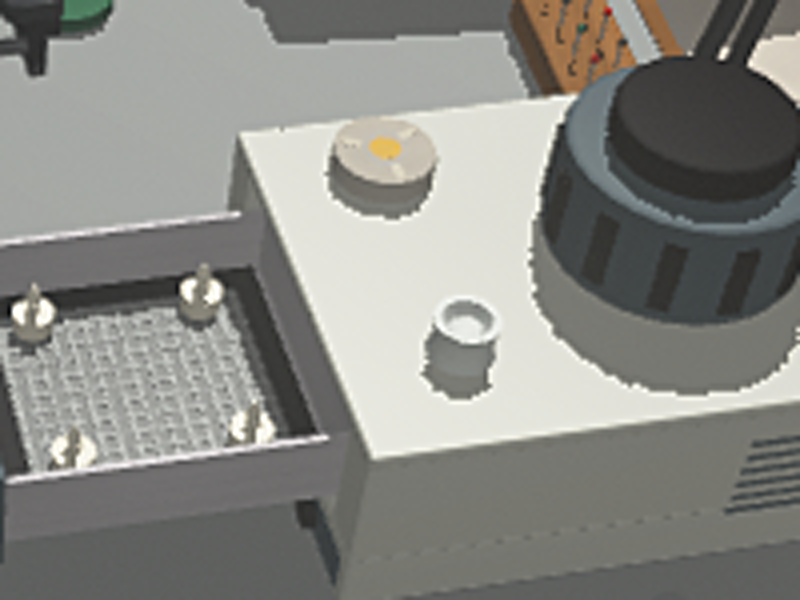

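The side crop shows the drawer well out, with four white studs standing on the cassette at about (33,310), (203,290), (75,450) and (252,425) in the crop. Next I'll fetch the grille and take a clear look at the studs from there.

Run:
```python
from h import *
e=plan([.467,-.338,.25],Rdown(np.radians(75.5)),8)
plan([.467,-.338,.12],Rdown(np.radians(75.5)),3,e)
```

```text
dist 0.32865299976930873 rot 71.6594950885655
[-0.01, -0.19, 4.1, -0.1563, -0.0002, 0.0001, -0.01, -0.82, 4.03, -0.1563, -0.0002, 0.0001, -0.01, -1.44, 3.85, -0.1563, -0.0002, 0.0001, -0.02, -2.02, 3.58, -0.1563, -0.0002, 0.0001, -0.01, -2.55, 3.22, -0.1563, -0.0002, 0.0001, -0.01, -3.02, 2.78, -0.1563, -0.0002, 0.0001, -0.02, -3.42, 2.27, -0.1563, -0.0002, 0.0001, -0.01, -3.73, 1.72, -0.1563, -0.0002, 0.0001]
end [ 0.467 -0.338  0.25 ]
dist 0.12996349747618913 rot 0.02462320007630087
[4.33, -0.0, -0.0, -0.0001, -0.0001, 0.0, 4.33, -0.0, -0.0, -0.0001, -0.0001, 0.0, 4.34, -0.0, -0.0, -0.0001, -0.0001, 0.0]
end [ 0.467 -0.338  0.12 ]
```

Request:
step_arm:
  increments: [-0.01, -0.19, 4.1, -0.1563, 0, 0, -0.01, -0.82, 4.03, -0.1563, 0, 0, -0.01, -1.44, 3.85, -0.1563, 0, 0, -0.02, -2.02, 3.58, -0.1563, 0, 0, -0.01, -2.55, 3.22, -0.1563, 0, 0, -0.01, -3.02, 2.78, -0.1563, 0, 0, -0.02, -3.42, 2.27, -0.1563, 0, 0, -0.01, -3.73, 1.72, -0.1563, 0, 0, 4.33, 0, 0, 0, 0, 0, 4.33, 0, 0, 0, 0, 0, 4.34, 0, 0, 0, 0, 0, 0, 0, 0, 0, 0, 0]

```text
time: 8.57
position: [0.4648, -0.3363, 0.1171]
tool_rot: [0.203, 1.569, -0.196]
ft_force: [-0.3, 0.7, 0.0]
grip_width: 0.477
```

Run:
```python
from h import *
st()
save('wrist','pics/w3.png')
for n in ['grille','hole0']:
  for r in ctrl.spot_point('wrist',n)[:4]:print(n,r['score'],c2w('wrist',r['xyz']),pix('wrist',c2w('wrist',r['xyz'])))
im=ctrl.get_image('top'); cv2.imwrite('pics/top3.png',cv2.resize(im[140:260,250:370,::-1],None,fx=6,fy=6,interpolation=cv2.INTER_CUBIC)[:600])
im=ctrl.get_image('side'); cv2.imwrite('pics/side3.png',cv2.resize(im[150:290,310:470,::-1],None,fx=5,fy=5,interpolation=cv2.INTER_CUBIC)[:600])
print(ctrl.spot_point('side','drawer_bay')[:2] and [np.round(c2w('side',r['xyz']),4) for r in ctrl.spot_point('side','drawer_bay')[:2]])
```

```text
8.57 [ 0.4648 -0.3363  0.1171] [[-0.007, 0.251, 0.968], [0.005, 0.968, -0.251], [-1.0, 0.004, -0.008]] [-0.3  0.7  0. ] 0.4774853369372847 [ 0.92  0.27 -0.39  1.76  0.11  1.15  1.81]
grille 0.58 [ 0.47142535 -0.34082002  0.00557175] [314.26092543 238.17470063]
hole0 0.9 [ 0.40867168 -0.37800999  0.00630811] [237.04094253 162.01899317]
hole0 0.76 [ 0.51173533 -0.40500505  0.00887718] [243.4639671  310.75843537]
hole0 0.72 [ 0.43577685 -0.27006249  0.0026768 ] [403.07357077 160.21613445]
hole0 0.61 [ 0.53319473 -0.29982314  0.00717117] [390.70197826 302.6548508 ]
[array([0.6182, 0.0016, 0.0696])]
```

View pics/w3.png

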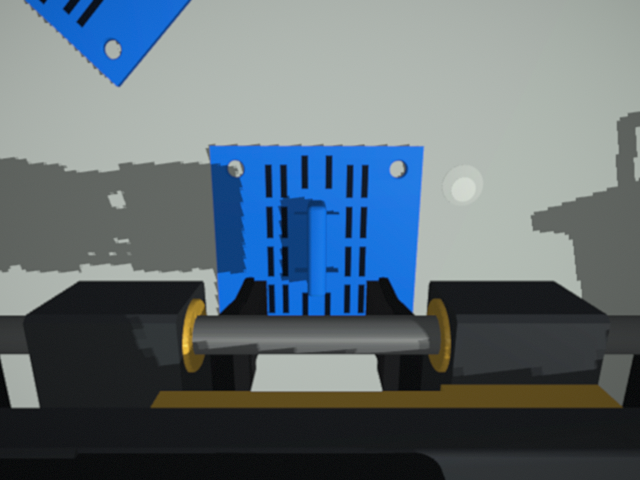

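View pics/top3.png

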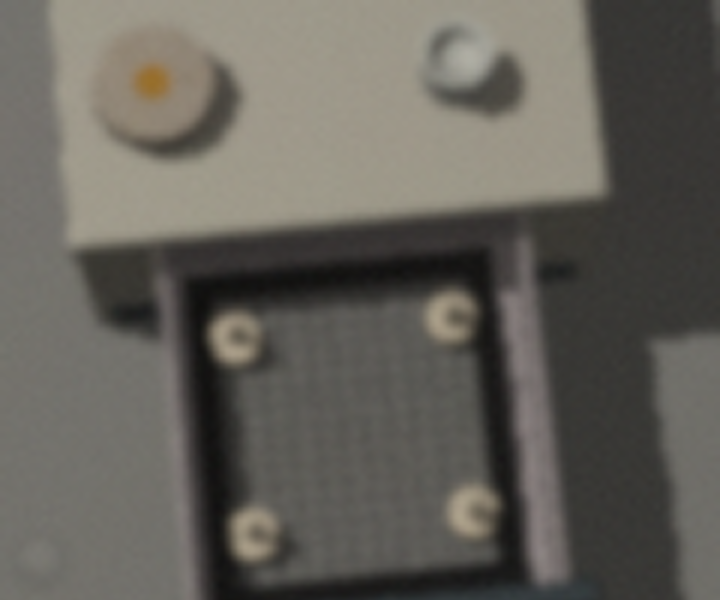

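View pics/side3.png

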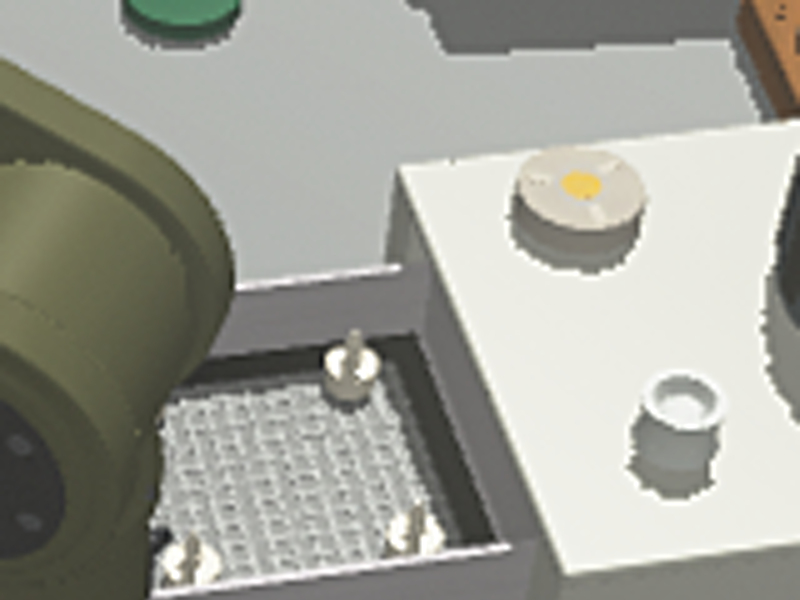

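Wrist: the grille is squared up between the fingers, with the fin at u≈317 from row 205 down. Top: all four stud collars are visible in the crop at (236,338), (452,318), (474,512) and (254,534). I'll fit both precisely.

Run:
```python
from h import *
st()
s=ctrl.get_state(); Rt=R.from_rotvec(s['tool_rot']).as_matrix(); p=np.array(s['position'])
for q in [(317,207),(317.5,290)]:
    X=ray('wrist',q,.032); print('fin top',X, 'in tool',(Rt.T@(X-p)).round(4))
for q in [(235,169),(398.5,168.5)]:
    X=ray('wrist',q,.004); print('hole',X, 'in tool',(Rt.T@(X-p)).round(4))
ims=[ctrl.get_image('top').astype(float) for _ in range(4)]
im=np.mean(ims,0)
S=8; c=im[180:250,270:345]; big=cv2.resize(c,None,fx=S,fy=S,interpolation=cv2.INTER_CUBIC)
r=big[:,:,0]
pts=[]
for (x,y) in [(236,338),(452,318),(474,512),(254,534)]:
    u=250+(x+.5)/6-.5; v=140+(y+.5)/6-.5
    # hull of bright red-channel region near
    cx=(u-270+.5)*S-.5; cy=(v-180+.5)*S-.5
    yy,xx=np.mgrid[:r.shape[0],:r.shape[1]]
    near=np.hypot(xx-cx,yy-cy)<6.2*S
    base=np.percentile(r[near],20); pk=np.percentile(r[near],97); th=(base+pk)/2
    m=((r>th)&near).astype(np.uint8)
    n,l,stt,_=cv2.connectedComponentsWithStats(m); k=1+np.argmax(stt[1:,4]); m=(l==k).astype(np.uint8)
    cn=max(cv2.findContours(m,cv2.RETR_EXTERNAL,cv2.CHAIN_APPROX_NONE)[0],key=len)
    h=cv2.convexHull(cn); (ex,ey),ax,an=cv2.fitEllipse(cn); M=cv2.moments(h)
    hx,hy=M['m10']/M['m00'],M['m01']/M['m00']
    U=(hx+.5)/S-.5+270;V=(hy+.5)/S-.5+180
    X=ray('top',(U,V),.070); pts.append(X)
    U2=(ex+.5)/S-.5+270;V2=(ey+.5)/S-.5+180
    print(base,pk,(round(U,2),round(V,2)),X.round(4),'ell',ray('top',(U2,V2),.07).round(4),np.array(ax)/S)
P=np.array(pts);print('centre',P.mean(0))
for i in range(4):
    e=P[(i+1)%4]-P[i];print(np.linalg.norm(e).round(4),np.degrees(np.arctan2(e[1],e[0])).round(2))
print(len(ims))
```

```text
8.93 [ 0.4685 -0.3388  0.1229] [[0.002, 0.251, 0.968], [-0.002, 0.968, -0.251], [-1.0, -0.001, 0.003]] [ 0.1 -0.4 -0.3] 0.4809367705860395 [ 0.92  0.26 -0.39  1.75  0.11  1.15  1.81]
fin top [ 0.44668365 -0.33293929  0.032     ] in tool [ 0.0909  0.0003 -0.0228]
fin top [ 0.5003455  -0.34652181  0.032     ] in tool [0.091  0.0006 0.0325]
hole [ 0.41268567 -0.38129699  0.004     ] in tool [ 0.1189 -0.055  -0.0437]
hole [ 0.44010065 -0.27446084  0.004     ] in tool [ 0.1187  0.0553 -0.0439]
63.076629005745055 161.32926591495053 (288.78, 195.85) [0.6636 0.0613 0.07  ] ell [0.6636 0.0615 0.07  ] [7.70135832 8.37367249]
64.26652100123465 162.67744628850372 (324.05, 192.42) [ 0.6714 -0.0436  0.07  ] ell [ 0.6713 -0.043   0.07  ] [7.56166458 8.44343662]
80.17708137258887 167.7222170658782 (327.74, 224.61) [ 0.5726 -0.0514  0.07  ] ell [ 0.5727 -0.0508  0.07  ] [7.05305767 8.6516304 ]
66.35676619391889 159.43310647250152 (291.96, 228.23) [0.5646 0.0536 0.07  ] ell [0.5649 0.054  0.07  ] [7.05214357 9.31156921]
centre [0.61804946 0.00497595 0.07      ]
0.1052 -85.76
0.099 -175.53
0.1052 94.36
0.0992 4.5
4
```

Run:
```python
from h import *
im=save('wrist','pics/w4.png',(180,120,460,320),2.8)
st()
s=ctrl.get_state(); Rt=R.from_rotvec(s['tool_rot']).as_matrix(); p=np.array(s['position'])
hsv=cv2.cvtColor(im,cv2.COLOR_RGB2HSV)
blue=((hsv[:,:,0]>100)&(hsv[:,:,0]<125)&(hsv[:,:,1]>120)).astype(np.uint8)
# far edge holes: non-blue inside
for (u0,v0) in [(235,169),(398,168)]:
    w=1-blue[v0-18:v0+18,u0-18:u0+18]
    n,l,stt,ce=cv2.connectedComponentsWithStats(w)
    for i in range(1,n):
        if 60<stt[i,4]<600:
            q=ce[i]+[u0-18,v0-18]; X=ray('wrist',q,.004); print(q,stt[i,4],X.round(4),'tool',(Rt.T@(X-p)).round(4))
```

```text
9.18 [ 0.4676 -0.3382  0.1214] [[0.0, 0.251, 0.968], [-0.0, 0.968, -0.251], [-1.0, -0.0, 0.0]] [-0.3  0.5 -0.2] 0.4814884533772271 [ 0.92  0.26 -0.39  1.75  0.11  1.15  1.81]
[238.77419355 160.82949309] 217 [ 0.407  -0.3762  0.004 ] tool [ 0.1174 -0.0519 -0.0492]
[398.89150943 161.0990566 ] 212 [ 0.4341 -0.2727  0.004 ] tool [ 0.1174  0.0551 -0.0489]
```

View pics/w4.png

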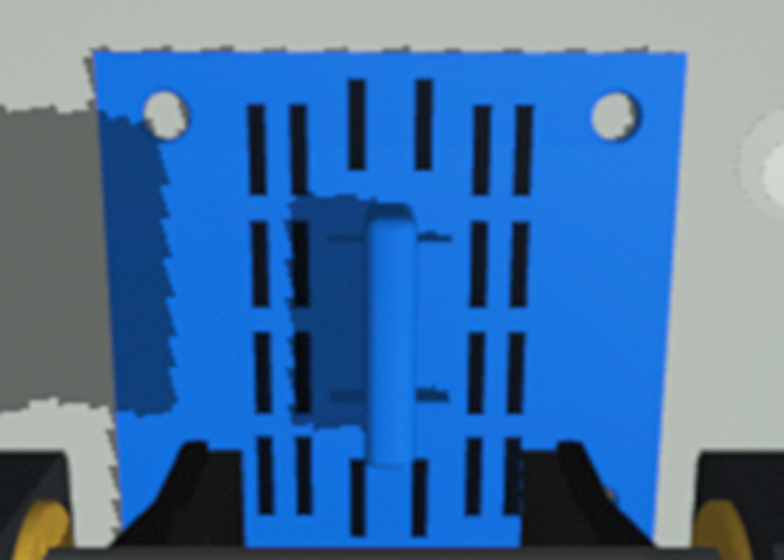

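The grille is centred to about 1 mm on the tool and is square to it. Going down to grip the fin.

Request:
step_arm:
  increments: [3, 0, 0, 0, 0, 0, 3.5, 0, 0, 0, 0, 0, 2.5, 0, 0, 0, 0, 0, 1.5, 0, 0, 0, 0, 0, 0.7, 0, 0, 0, 0, 0, 0, 0, 0, 0, 0, 0]

```text
time: 9.93
position: [0.4677, -0.3383, 0.0093]
tool_rot: [0.199, 1.561, -0.199]
ft_force: [0.9, 0.1, 0.3]
grip_width: 0.48
```

Request:
step_arm:
  increments: [0, 0, 0, 0, 0, 0, 0, 0, 0, 0, 0, 0, 0, 0, 0, 0, 0, 0, 0, 0, 0, 0, 0, 0]
  fingers: 0
  force: 50

```text
time: 10.42
position: [0.4676, -0.3381, 0.0093]
tool_rot: [0.199, 1.561, -0.199]
ft_force: [-0.4, 0.1, 1.0]
grip_width: 0.135
```

Run:
```python
from h import *
s=st(); Rt=R.from_rotvec(s['tool_rot']).as_matrix()
e=plan([.4676,-.338,.20],Rt,4)
plan([.617,.005,.20],Rdown(np.radians(94.3)),8,e)
```

```text
10.43 [ 0.4676 -0.3381  0.0093] [[0.0, 0.251, 0.968], [-0.0, 0.968, -0.251], [-1.0, -0.0, 0.0]] [-0.4  0.1  1. ] 0.13532317608851907 [ 0.9   0.39 -0.37  1.84  0.17  0.94  1.77]
dist 0.19069138620009043 rot 0.0
[-4.77, 0.0, -0.0, 0.0, 0.0, 0.0, -4.77, 0.0, -0.0, 0.0, 0.0, 0.0, -4.76, 0.0, -0.0, 0.0, 0.0, 0.0, -4.77, 0.0, -0.0, 0.0, 0.0, 0.0]
end [ 0.4676 -0.338   0.2   ]
dist 0.3741713417342648 rot 18.82684203827721
[0.0, 4.62, 0.73, -0.0411, 0.0, 0.0, 0.0, 4.59, 0.92, -0.0411, 0.0, 0.0, 0.0, 4.54, 1.11, -0.0411, 0.0, 0.0, 0.0, 4.49, 1.3, -0.0411, 0.0, 0.0, 0.0, 4.44, 1.48, -0.0411, 0.0, 0.0, 0.0, 4.37, 1.66, -0.0411, 0.0, 0.0, 0.0, 4.3, 1.84, -0.0411, 0.0, 0.0, 0.0, 4.23, 2.01, -0.0411, 0.0, 0.0]
end [0.617 0.005 0.2  ]
```

Request:
step_arm:
  increments: [-2.5, 0, 0, 0, 0, 0, -5, 0, 0, 0, 0, 0, -5, 0, 0, 0, 0, 0, -5, 0, 0, 0, 0, 0, -1.6, 0, 0, 0, 0, 0]

```text
time: 11.05
position: [0.4689, -0.339, 0.2037]
tool_rot: [0.196, 1.557, -0.201]
ft_force: [0.2, -0.8, -1.5]
grip_width: 0.132
```

Request:
step_arm:
  increments: [0, 4.62, 0.73, -0.0411, 0, 0, 0, 4.59, 0.92, -0.0411, 0, 0, 0, 4.54, 1.11, -0.0411, 0, 0, 0, 4.49, 1.3, -0.0411, 0, 0, 0, 4.44, 1.48, -0.0411, 0, 0, 0, 4.37, 1.66, -0.0411, 0, 0, 0, 4.3, 1.84, -0.0411, 0, 0, 0, 4.23, 2.01, -0.0411, 0, 0, 0, 0, 0, 0, 0, 0, 0, 0, 0, 0, 0, 0]

```text
time: 12.3
position: [0.6162, 0.0044, 0.1986]
tool_rot: [-0.06, 1.573, 0.059]
ft_force: [1.3, -0.9, -0.2]
grip_width: 0.133
```

Run:
```python
from h import *
st()
save('wrist','pics/w5.png')
st()
save('side','pics/side5.png',(300,120,480,280),4.4)
```

```text
12.3 [0.6162 0.0044 0.1986] [[-0.003, -0.075, 0.997], [-0.001, 0.997, 0.075], [-1.0, -0.0, -0.003]] [ 1.3 -0.9 -0.2] 0.13273433593804457 [ 0.48  0.33 -0.65  1.55  0.2   1.33  1.45]
12.35 [0.6163 0.0035 0.1988] [[-0.002, -0.074, 0.997], [-0.001, 0.997, 0.074], [-1.0, -0.001, -0.002]] [ 0.5 -0.5 -0.5] 0.13505993530753305 [ 0.48  0.33 -0.65  1.55  0.2   1.33  1.45]
```

View pics/w5.png

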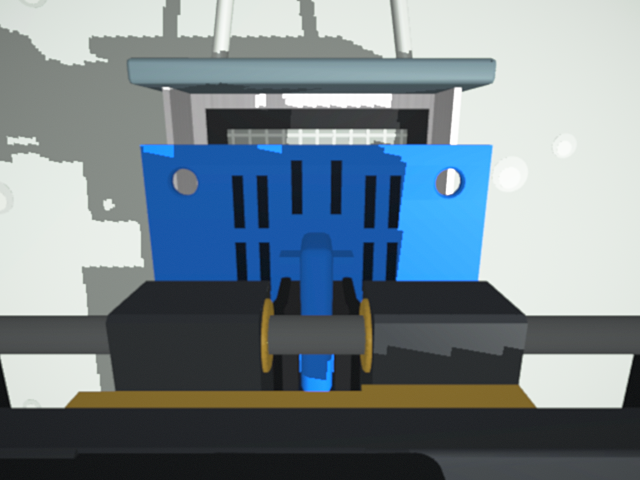

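View pics/side5.png

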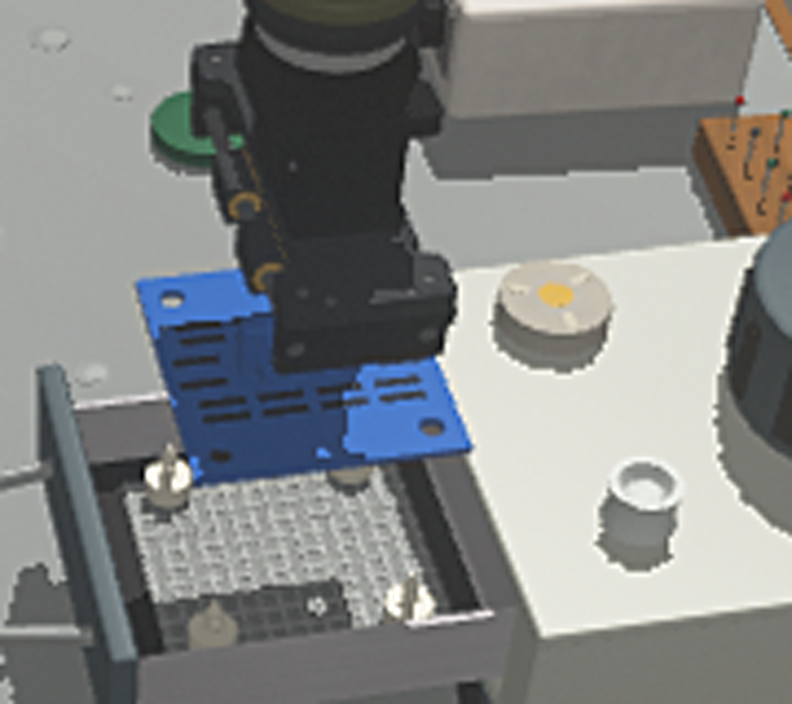

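Run:
```python
from h import *
s=st();p=np.array(s['position'])
a=lambda x,y:(330+(x+.5)/4-.5,150+(y+.5)/4-.5)
print('tips',[ray('side',a(*q),.090).round(4).tolist() for q in [(34,286),(203,266),(75,430),(254,404)]])
b=lambda x,y:(300+(x+.5)/4.4-.5,120+(y+.5)/4.4-.5)
print('collar',[ray('side',a(*q),.070).round(4).tolist() for q in [(33,316),(202,295),(74,453),(252,428)]])
print('tips5',[ray('side',b(*q),.090).round(4).tolist() for q in [(169,447),(412,578)]])
print('collar5',[ray('side',b(*q),.070).round(4).tolist() for q in [(168,479),(410,604)]])
H=[ray('side',b(*q),p[2]-.0093+.003) for q in [(172,299),(221,456),(432,427)]]
print('holes',[h.round(4).tolist() for h in H], (H[0]+H[2])/2)
f=np.array([np.cos(np.radians(4.3)),np.sin(np.radians(4.3))]);
print('expected centre from tcp',p[:2]+.001*f)
# wrist holes & drawer front
W=[ray('wrist',q,p[2]-.0093+.003) for q in [(185,181.5),(449,181.5)]];print('wrist holes',W, (W[0]+W[1])/2+.05*np.r_[f,0])
for q in [(128,70),(495,70)]: print('front',ray('wrist',q,.117))
```

```text
12.4 [0.6164 0.0031 0.1991] [[-0.002, -0.073, 0.997], [-0.001, 0.997, 0.073], [-1.0, -0.001, -0.002]] [-0.3  0.1 -0.5] 0.13126026508259833 [ 0.48  0.33 -0.65  1.55  0.2   1.33  1.45]
tips [[0.5659, 0.0564, 0.09], [0.6647, 0.0632, 0.09], [0.5735, -0.0544, 0.09], [0.6727, -0.0453, 0.09]]
collar [[0.5654, 0.0522, 0.07], [0.6653, 0.0596, 0.07], [0.5741, -0.0533, 0.07], [0.6738, -0.045, 0.07]]
tips5 [[0.5656, 0.0562, 0.09], [0.6728, -0.0463, 0.09]]
collar5 [[0.5653, 0.0527, 0.07], [0.674, -0.0458, 0.07]]
holes [[0.5634, 0.0547, 0.1928], [0.5716, -0.0547, 0.1928], [0.6713, -0.0454, 0.1928]] [0.61734109 0.00465362 0.19281236]
expected centre from tcp [0.61737519 0.00312556]
wrist holes [array([ 0.57133472, -0.05437224,  0.19281236]), array([0.56356311, 0.0530106 , 0.19281236])] [0.61730817 0.00306812 0.19281236]
front [ 0.52274022 -0.10872346  0.117     ]
front [0.50817357 0.09368842 0.117     ]
```

Side camera, relative to the grille: the studs are about +1.9 mm in x and +0.3 mm in y from its middle. Top camera: +0.7 mm and +2 mm. I'll take the mean and lower to just above the tips.

Request:
step_arm:
  increments: [2, 0.1, 0.14, -0.004, 0, 0, 3, 0, 0, 0, 0, 0, 2.5, 0, 0, 0, 0, 0, 1.5, 0, 0, 0, 0, 0, 0.5, 0, 0, 0, 0, 0, 0, 0, 0, 0, 0, 0, 0, 0, 0, 0, 0, 0]
  force: 60

```text
time: 13.28
position: [0.619, 0.0061, 0.1061]
tool_rot: [-0.062, 1.568, 0.062]
ft_force: [-0.4, 0.4, 0.2]
grip_width: 0.14
```

Run:
```python
from h import *
s=st();p=np.array(s['position'])
save('side','pics/side6.png',(300,120,480,280),4.4)
```

```text
13.28 [0.619  0.0061 0.1061] [[0.002, -0.079, 0.997], [-0.0, 0.997, 0.079], [-1.0, -0.0, 0.002]] [-0.4  0.4  0.2] 0.139798682990117 [ 0.46  0.41 -0.63  1.65  0.26  1.16  1.41]
```

View pics/side6.png

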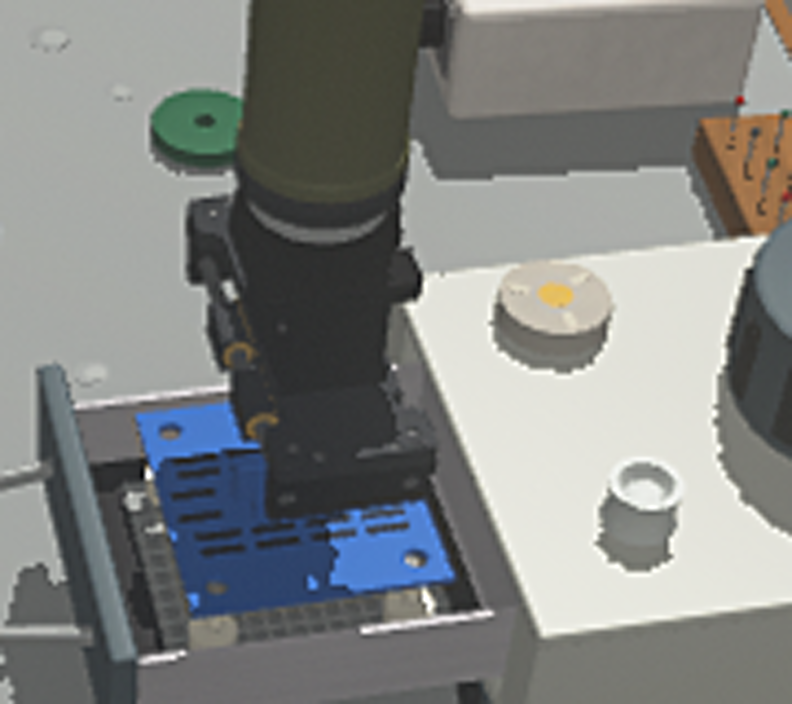

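Request:
step_arm:
  increments: [0, 0, 0, 0, 0, 0, 0, 0, 0, 0, 0, 0]

```text
time: 13.58
position: [0.6185, 0.0061, 0.1054]
tool_rot: [-0.062, 1.569, 0.062]
ft_force: [-0.1, 0.4, -1.5]
grip_width: 0.135
```

Run:
```python
from h import *
s=st();p=np.array(s['position'])
im=ctrl.get_image('side'); cv2.imwrite('pics/side7.png',cv2.resize(im[205:265,325:415,::-1],None,fx=8.8,fy=8.8,interpolation=cv2.INTER_CUBIC))
im=ctrl.get_image('wrist'); cv2.imwrite('pics/w7.png',im[:,:,::-1])
b=lambda x,y:(300+(x+.5)/4.4-.5,120+(y+.5)/4.4-.5)
H=[ray('side',b(*q),p[2]-.0093+.003) for q in [(172,432),(217,588),(415,559)]]
print('holes',[h.round(4).tolist() for h in H], (H[0]+H[2])/2)
f=np.array([np.cos(np.radians(4.5)),np.sin(np.radians(4.5))]);print('expected centre from tcp',p[:2]+.001*f)
```

```text
13.57 [0.6185 0.0061 0.1054] [[0.001, -0.079, 0.997], [-0.0, 0.997, 0.079], [-1.0, -0.0, 0.001]] [-0.1  0.4 -1.5] 0.13491099141999133 [ 0.46  0.41 -0.63  1.66  0.26  1.16  1.41]
holes [[0.5671, 0.0579, 0.0991], [0.5747, -0.0515, 0.0991], [0.6742, -0.0421, 0.0991]] [0.6206055  0.00787948 0.09909786]
expected centre from tcp [0.6194504  0.00615178]
```

View pics/side7.png

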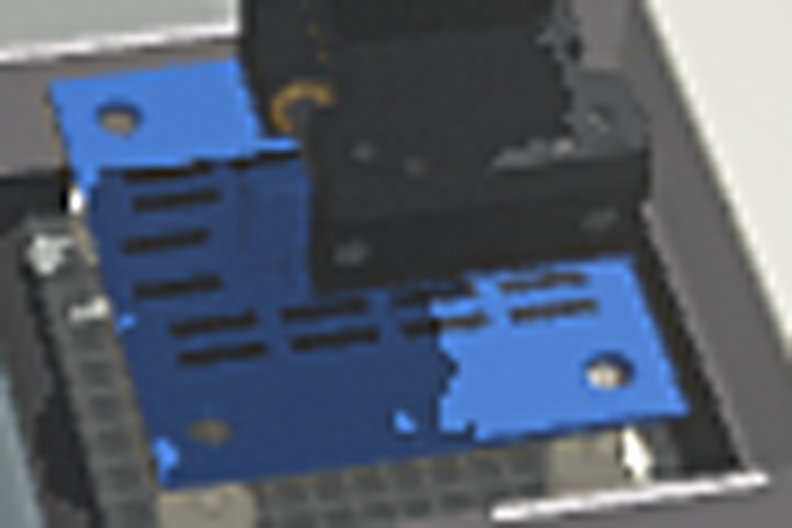

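View pics/w7.png

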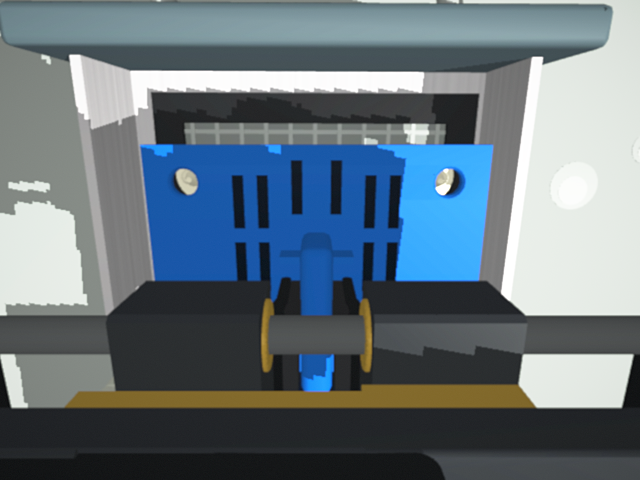

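Run:
```python
from h import *
im=cv2.imread('pics/w7.png')
a=im[160:205,160:210];b=im[160:205,422:472]
o=np.hstack([a,b]);cv2.imwrite('pics/w7z.png',cv2.resize(o,None,fx=8,fy=8,interpolation=cv2.INTER_CUBIC))
s=st();p=np.array(s['position']);Rt=R.from_rotvec(s['tool_rot']).as_matrix()
zt=p[2]-.0093
for sy in (-.054,.054):
    h=p+Rt@np.array([.0093,sy,.001-.05]); 
    top=h+[0,0,.004]
    print('hole top',pix('wrist',top),'bottom',pix('wrist',h),'tip',pix('wrist',[h[0],h[1],.090]),'seat',pix('wrist',[h[0],h[1],.070]),'edge y+',pix('wrist',top+[0,.0055,0]), 'x+',pix('wrist',top+[.0055,0,0]))
```

```text
13.68 [0.6183 0.006  0.1052] [[0.0, -0.079, 0.997], [-0.0, 0.997, 0.079], [-1.0, -0.0, 0.0]] [-0.5  0.4 -1.2] 0.12937390429150247 [ 0.46  0.41 -0.63  1.66  0.26  1.16  1.41]
hole top [184.1691085  182.11972473] bottom [187.16164141 180.92220473] tip [191.33472253 179.25226549] seat [203.6796564  174.31220111] edge y+ [197.77212472 183.18567133] x+ [184.22948833 195.56036283]
hole top [450.68982763 181.94592414] bottom [447.65333445 180.75165427] tip [443.42986082 179.0905383 ] seat [430.90286533 174.16360041] edge y+ [464.12987367 183.01260343] x+ [448.49814728 195.39580295]
```

View pics/w7z.png

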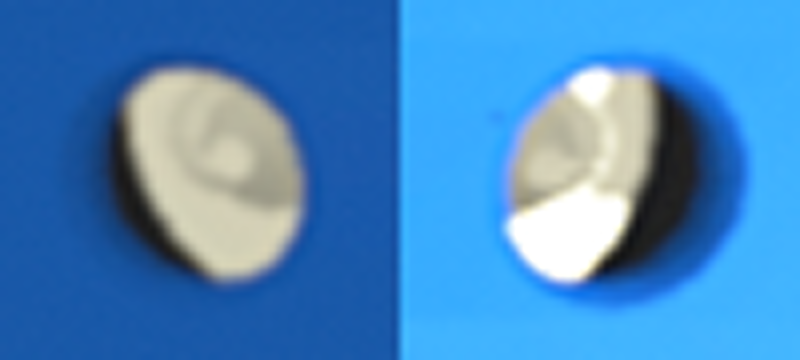

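Through the holes, the stud tips show at wrist (188.5,179) and (440,180.5), against a centred prediction of (191.3,179.2) and (443.4,179.1). So the studs lie about 1.3 mm toward -y. I'll correct that and let the grille down over the noses.

Request:
step_arm:
  increments: [0, -0.13, 0, 0, 0, 0, 0.3, 0, 0, 0, 0, 0, 0.3, 0, 0, 0, 0, 0, 0.3, 0, 0, 0, 0, 0, 0.2, 0, 0, 0, 0, 0, 0, 0, 0, 0, 0, 0, 0, 0, 0, 0, 0, 0]

```text
time: 14.55
position: [0.6184, 0.0048, 0.0941]
tool_rot: [-0.062, 1.57, 0.062]
ft_force: [0.1, 0.1, -1.8]
grip_width: 0.135
```

Run:
```python
from h import *
s=st();p=np.array(s['position']);Rt=R.from_rotvec(s['tool_rot']).as_matrix()
im=ctrl.get_image('wrist')[:,:,::-1]
a=im[160:205,160:210];b=im[160:205,422:472]
o=np.hstack([a,b]);cv2.imwrite('pics/w8z.png',cv2.resize(o,None,fx=8,fy=8,interpolation=cv2.INTER_CUBIC))
for sy in (-.054,.054):
    h=p+Rt@np.array([.0093,sy,.001-.05]); print(pix('wrist',[h[0],h[1],.09]))
```

```text
14.55 [0.6184 0.0048 0.0941] [[0.0, -0.079, 0.997], [-0.0, 0.997, 0.079], [-1.0, -0.0, 0.0]] [ 0.1  0.1 -1.8] 0.1346297416659756 [ 0.45  0.42 -0.63  1.67  0.26  1.14  1.41]
[183.42176878 182.41748792]
[451.71340704 182.21568751]
```

View pics/w8z.png

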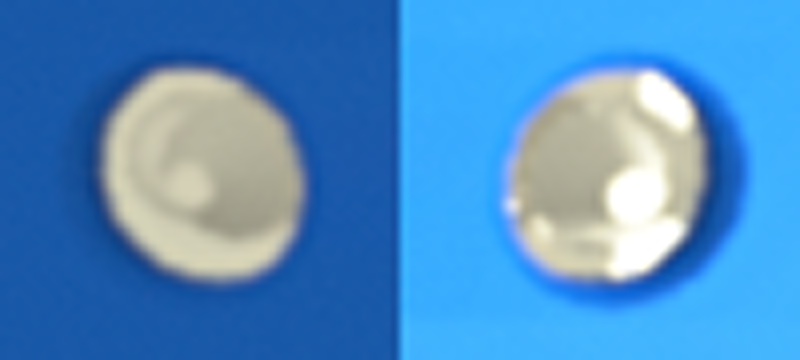

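The tips at (183.2,182.6) and (451.4,183.9) now sit within 1 mm of the hole centres. I'll go on down to the barbs.

Request:
step_arm:
  increments: [0.2, 0, 0, 0, 0, 0, 0.2, 0, 0, 0, 0, 0, 0.1, 0, 0, 0, 0, 0, 0, 0, 0, 0, 0, 0]

```text
time: 15.1
position: [0.6185, 0.005, 0.0893]
tool_rot: [-0.062, 1.57, 0.062]
ft_force: [-0.7, -0.2, 1.3]
grip_width: 0.134
```

Request:
step_arm:
  increments: [0.1, 0, 0, 0, 0, 0, 0.1, 0, 0, 0, 0, 0, 0, 0, 0, 0, 0, 0]

```text
time: 15.48
position: [0.6191, 0.0051, 0.0887]
tool_rot: [-0.062, 1.568, 0.062]
ft_force: [-2.0, -0.9, 8.2]
grip_width: 0.131
```

Request:
step_arm:
  increments: [0.1, 0, 0, 0, 0, 0, 0.1, 0, 0, 0, 0, 0, 0, 0, 0, 0, 0, 0]

```text
time: 15.85
position: [0.6205, 0.0051, 0.0884]
tool_rot: [-0.063, 1.565, 0.062]
ft_force: [-3.2, 0.2, 14.1]
grip_width: 0.131
```

Request:
step_arm:
  increments: [0.1, 0, 0, 0, 0, 0, 0.05, 0, 0, 0, 0, 0, 0, 0, 0, 0, 0, 0]

```text
time: 16.23
position: [0.6216, 0.0053, 0.0883]
tool_rot: [-0.063, 1.563, 0.061]
ft_force: [-3.3, 0.6, 18.3]
grip_width: 0.131
```

Request:
step_arm:
  increments: [0.05, 0, -0.15, 0, 0.005, 0, 0.1, 0, -0.1, 0, 0.003, 0, 0, 0, 0, 0, 0, 0]

```text
time: 16.6
position: [0.6215, 0.0052, 0.0882]
tool_rot: [-0.063, 1.565, 0.061]
ft_force: [0.9, 0.4, 21.1]
grip_width: 0.133
```

Request:
step_arm:
  increments: [0.1, 0, -0.05, 0, 0.002, 0, 0.05, 0, -0.05, 0, 0.002, 0, 0, 0, 0, 0, 0, 0]

```text
time: 16.98
position: [0.6211, 0.0052, 0.0868]
tool_rot: [-0.063, 1.567, 0.061]
ft_force: [2.5, 1.0, 12.0]
grip_width: 0.134
```

Request:
step_arm:
  increments: [0.1, 0, -0.05, 0, 0.002, 0, 0, 0, 0, 0, 0, 0]

```text
time: 17.23
position: [0.6155, 0.0048, 0.0801]
tool_rot: [-0.063, 1.581, 0.062]
ft_force: [-0.0, 1.4, -3.2]
grip_width: 0.132
```

Request:
step_arm:
  increments: [0, 0, 0.15, 0, -0.006, 0, 0.1, 0, 0.1, 0, -0.005, 0, 0, 0, 0, 0, 0, 0]

```text
time: 17.6
position: [0.6169, 0.0048, 0.0793]
tool_rot: [-0.063, 1.573, 0.062]
ft_force: [-1.4, 0.5, 7.3]
grip_width: 0.134
```

Run:
```python
from h import *
st()
save('side','pics/side9.png',(320,180,440,270),6.6)
```

```text
17.6 [0.6169 0.0048 0.0793] [[-0.003, -0.079, 0.997], [-0.001, 0.997, 0.079], [-1.0, -0.0, -0.003]] [-1.4  0.5  7.3] 0.13388832255494038 [ 0.45  0.43 -0.62  1.68  0.27  1.12  1.4 ]
```

View pics/side9.png

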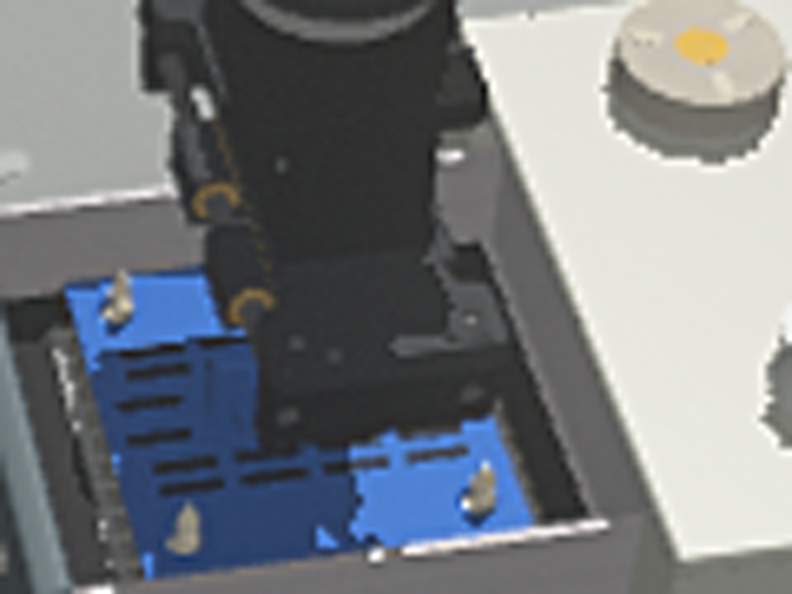

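The three visible studs stand barbs-up through the plate, and the underside reads 0.0700, level to 0.003 rad. I'll give one more gentle even press, then release.

Request:
step_arm:
  increments: [0.1, 0, -0.05, 0, 0.002, 0, 0.1, 0, -0.05, 0, 0.001, 0, 0, 0, 0, 0, 0, 0]

```text
time: 18.02
position: [0.6173, 0.0048, 0.0792]
tool_rot: [-0.063, 1.573, 0.062]
ft_force: [-2.0, -0.5, 14.5]
grip_width: 0.133
```

Request:
step_arm:
  increments: [-0.15, 0, 0.05, 0, -0.001, 0, -0.1, 0, 0, 0, -0.001, 0, 0, 0, 0, 0, 0, 0]

```text
time: 18.4
position: [0.617, 0.0048, 0.0793]
tool_rot: [-0.062, 1.572, 0.062]
ft_force: [1.5, 0.2, 3.5]
grip_width: 0.134
```

Request:
step_arm:
  increments: [0, 0, 0, 0, 0, 0, 0, 0, 0, 0, 0, 0, 0, 0, 0, 0, 0, 0]
  fingers: 40

```text
time: 18.77
position: [0.6154, 0.0043, 0.0781]
tool_rot: [-0.062, 1.576, 0.062]
ft_force: [0.8, 0.5, 0.4]
grip_width: 0.362
```

Request:
step_arm:
  increments: [-1, 0, 0, 0, 0, 0, -2, 0, 0, 0, 0, 0, -4, 0, 0, 0, 0, 0, -4, 0, 0, 0, 0, 0, -4, 0, 0, 0, 0, 0, 0, -4, -4, 0, 0, 0, 0, -4, -4, 0, 0, 0, 0, -5, -3, 0, 0, 0, 0, -6, 0, 0, 0, 0, 0, -6, 0, 0, 0, 0, 0, 0, 0, 0, 0, 0]

```text
time: 20.15
position: [0.5257, -0.26, 0.2305]
tool_rot: [-0.057, 1.574, 0.053]
ft_force: [-0.4, -0.1, 0.1]
grip_width: 0.399
```

Run:
```python
from h import *
st()
im=save('top','pics/top10.png'); cv2.imwrite('pics/top10.png',cv2.resize(im[140:260,240:400,::-1],None,fx=5,fy=5,interpolation=cv2.INTER_CUBIC))
save('side','pics/side10.png',(320,150,470,262),5.3)
for cam in ['side','top']:
  for n in ['grille','hole0','drawer_bay','drawer_handle','dappen','spare_plate']:
    for r in ctrl.spot_point(cam,n)[:6 if n=='hole0' else 2]:
            X=c2w(cam,r['xyz']); print(cam,n,round(r['score'],2),np.round(X,4))
```

```text
20.15 [ 0.5257 -0.26    0.2305] [[-0.004, -0.07, 0.998], [-0.003, 0.998, 0.07], [-1.0, -0.003, -0.004]] [-0.4 -0.1  0.1] 0.39874366067330663 [ 0.84  0.22 -0.5   1.59  0.11  1.37  1.97]
side grille 0.74 [ 0.4618 -0.0084  0.0845]
side grille 0.62 [0.6188 0.0052 0.0692]
side hole0 0.88 [ 0.1754 -0.3939  0.0039]
side hole0 0.84 [ 0.6751 -0.0434  0.0707]
side hole0 0.62 [0.6636 0.0603 0.069 ]
side hole0 0.62 [ 0.321  -0.426   0.0005]
side hole0 0.62 [ 0.2662 -0.344   0.0007]
side hole0 0.21 [0.7693 0.0985 0.1205]
side drawer_bay 0.33 [ 7.081e-01  7.700e-03 -4.000e-04]
side drawer_handle 0.66 [ 0.4655 -0.0106  0.0867]
side dappen 0.72 [ 0.7802 -0.0452  0.1253]
side spare_plate 0.92 [0.7717 0.0997 0.1243]
top grille 0.61 [ 0.2432 -0.4159 -0.0022]
top grille 0.56 [0.6194 0.0042 0.0693]
top hole0 0.87 [ 0.2227 -0.4868 -0.0039]
top hole0 0.85 [ 0.5699 -0.0514  0.0672]
top hole0 0.77 [ 0.1721 -0.397  -0.0052]
top hole0 0.76 [ 0.3213 -0.4242 -0.006 ]
top hole0 0.74 [0.661  0.0599 0.0701]
top hole0 0.7 [0.5592 0.0509 0.0686]
top drawer_bay 0.55 [ 4.477e-01  3.466e-01 -2.000e-04]
top drawer_handle 0.77 [ 0.4586 -0.012   0.0841]
top dappen 0.56 [ 0.7807 -0.0542  0.126 ]
top spare_plate 0.81 [0.7656 0.0955 0.1245]
```

View pics/side10.png

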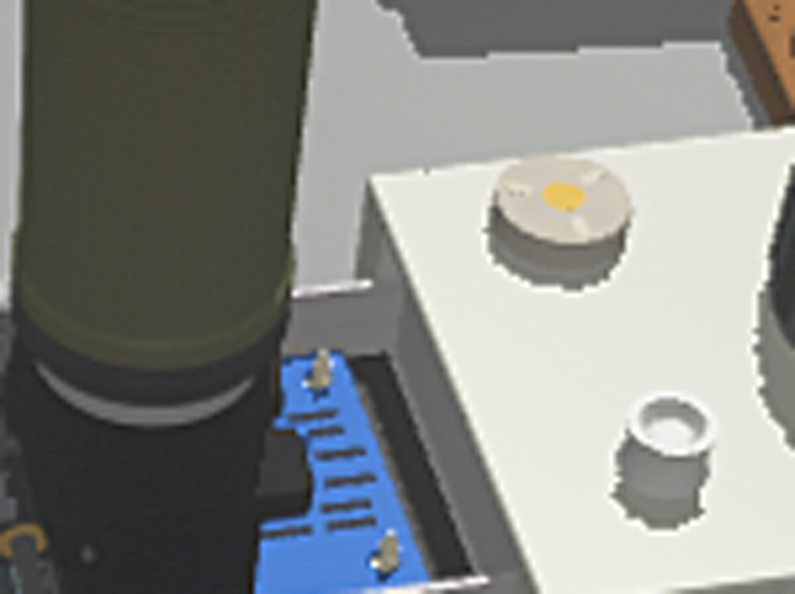

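View pics/top10.png

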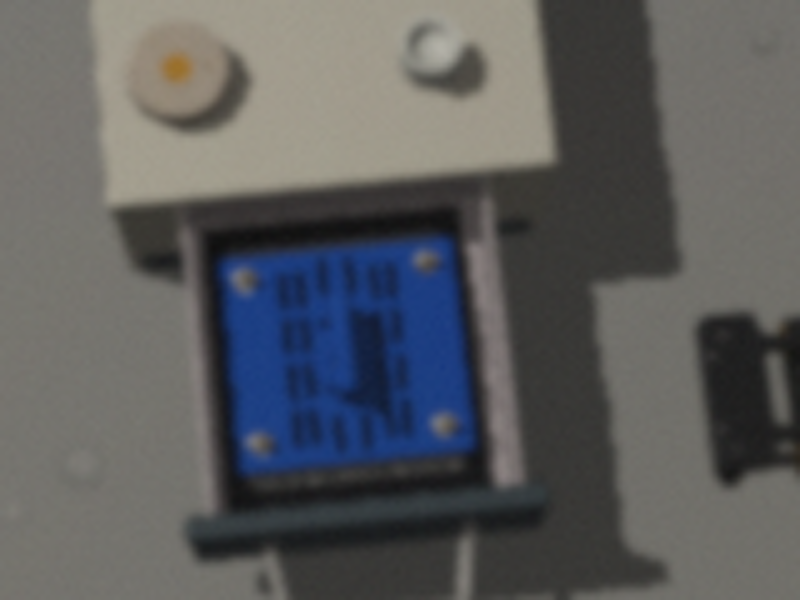

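The top view shows all four studs through the holes of a squared grille, with the drawer out. I'll move aside to clear the side view for one last check.

Request:
step_arm:
  increments: [0, -5, 0, 0, 0, 0, 0, -5, -1, 0, 0, 0, 0, -5, -2, 0, 0, 0, 0, -5, -2, 0, 0, 0, 0, 0, 0, 0, 0, 0, 0, 0, 0, 0, 0, 0]

```text
time: 21.6
position: [0.4932, -0.4562, 0.2293]
tool_rot: [-0.061, 1.574, 0.063]
ft_force: [0.8, 1.2, -0.4]
grip_width: 0.397
```

Run:
```python
from h import *
st()
save('side','pics/side11.png',(320,180,440,270),6.6)
```

```text
21.6 [ 0.4932 -0.4562  0.2293] [[-0.004, -0.079, 0.997], [0.001, 0.997, 0.079], [-1.0, 0.001, -0.004]] [ 0.8  1.2 -0.4] 0.3974707452753787 [ 1.    0.4  -0.4   1.37  0.15  1.41  2.25]
```

View pics/side11.png

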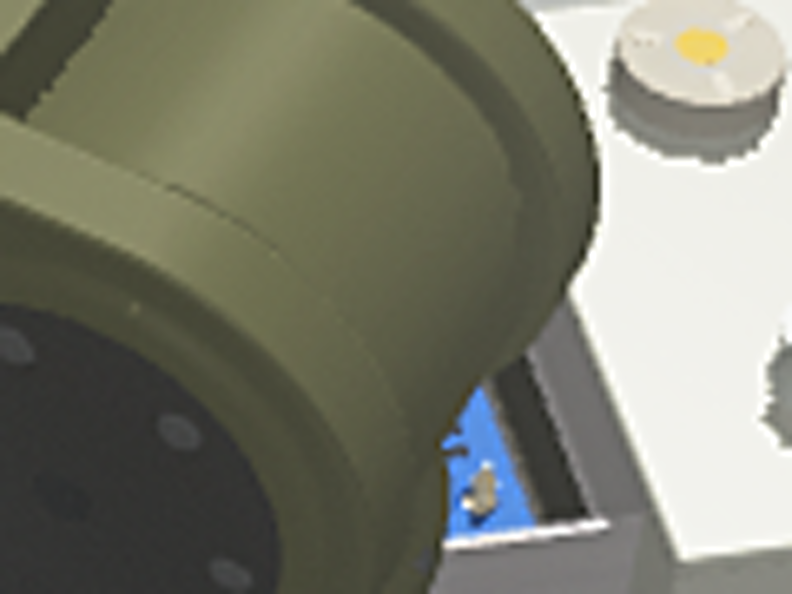

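Run:
```python
from h import *
plan([.215,-.6,.23],Rdown(np.radians(64.5)),7)
```

```text
dist 0.3142215594627365 rot 30.130727587291364
[0.01, -1.74, -4.14, 0.0751, -0.0005, -0.0, 0.0, -2.05, -4.0, 0.0751, -0.0005, -0.0, 0.0, -2.34, -3.83, 0.0751, -0.0005, -0.0, 0.0, -2.62, -3.64, 0.0751, -0.0005, -0.0, 0.0, -2.88, -3.44, 0.0751, -0.0005, -0.0, 0.0, -3.14, -3.21, 0.0751, -0.0005, -0.0, -0.0, -3.36, -2.97, 0.0751, -0.0005, -0.0]
end [ 0.215  -0.5999  0.23  ]
```

Request:
step_arm:
  increments: [0, -1.74, -4.14, 0.075, 0, 0, 0, -2.05, -4.0, 0.075, 0, 0, 0, -2.34, -3.83, 0.075, 0, 0, 0, -2.62, -3.64, 0.075, 0, 0, 0, -2.88, -3.44, 0.075, 0, 0, 0, -3.14, -3.21, 0.075, 0, 0, 0, -3.36, -2.97, 0.075, 0, 0, 0, 0, 0, 0, 0, 0, 0, 0, 0, 0, 0, 0, 0, 0, 0, 0, 0, 0]

```text
time: 22.9
position: [0.2167, -0.5997, 0.2311]
tool_rot: [0.346, 1.546, -0.347]
ft_force: [-0.4, -0.5, -0.9]
grip_width: 0.399
```

Run:
```python
from h import *
st()
save('side','pics/side12.png',(320,180,440,270),6.6)
save('side','pics/side13.png')
```

```text
22.9 [ 0.2167 -0.5997  0.2311] [[-0.003, 0.427, 0.904], [-0.0, 0.904, -0.427], [-1.0, -0.001, -0.003]] [-0.4 -0.5 -0.9] 0.3992213649537755 [ 1.34  0.3  -0.19  1.47  0.06  1.38  2.27]
```

View pics/side12.png

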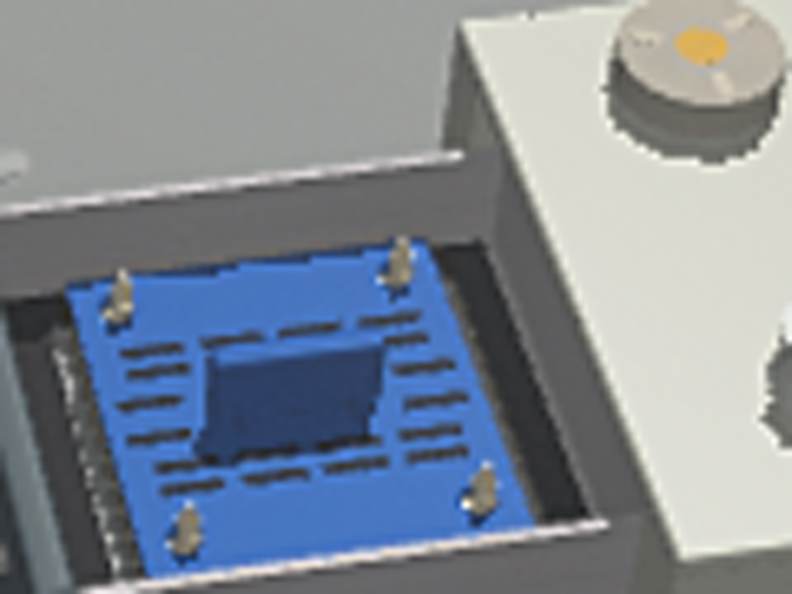

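View pics/side13.png

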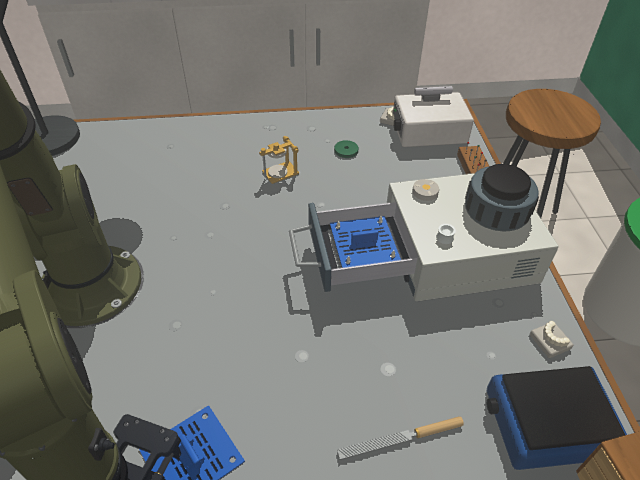

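All four studs stand equally tall through the flat plate, at crop (121,297), (400,265), (187,532) and (483,490). The drawer is out, the bystanders haven't moved and the arm touches nothing. Handing in.

Run:
```python
from bench import ctrl
print(ctrl.close_job())
```

```text
the job is handed in; nothing more can be done
None
```

The grille is seated on all four studs, the drawer is left out about 180 mm for you to check, and the job is handed in at about 23 s of the 72 allowed. Handing in gives no verdict.

- **What I did:** I pulled the drawer out by its bar and gripped the left-hand grille by its fin. I located the studs with the cameras, then let the grille down over the noses and pressed it home in small steps. The press peaked at a measured 21 N, just before it clicked through.
- **Last checks:** Before release the underside read 70.0 mm above the bench, which is seat height, and the grille was level to about 0.003 rad. A further press of about 14 N did not move it. The final pictures show all four studs standing equally high through a flat plate, with the drawer out and the bystanders where they began.
- **Disagreements:**
  - The cameras differed by 1–3 mm on where the studs were. I settled this by looking through the holes with the wrist camera.
  - While pressing, the arm crept about 3 mm in x and tilted by up to about 0.01 rad. I corrected this.
  - The networks gave a few false hits in the last views, such as "grille" on the handle bar. I disregarded them after checking the pictures.

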